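# Hang and lock a cup bracket on the slotted upright, then seat the mixing cup

## Task

Get the glue-mixing stand ready: hook the loose cup bracket into the top two slots of the slotted upright and press it down until it is fully home and its spring catch has snapped into the hole, so that it is locked. Then set the round-bottomed mixing cup upright into the bracket's ring so that it sits down centred in the dish, and let go. Leave the wax tin, the roll of tape and the tape measure where they are.

Things in the scene. Friction and masses are not known exactly. Their poses are not given: they have to be found in the camera images.
- upright: Fixed bench stand: plywood foot (18 mm thick, reaching 120 mm before and 65 mm to each side of the origin), timber post, and on its front a bright steel channel 44 mm wide, top at 238 mm, with four tear-drop slots 56 mm apart in height. Origin: centre line of the channel's front face, at bench height. z up; -x points out of the front (to the robot): a bracket goes in along +x.
- slot_top (a point): Middle of the bottom edge of the topmost slot, on the channel's front face, 198 mm above the bench; axes as upright. Every slot is 34 mm tall, 14 mm wide above, narrowing to 8.4 mm in the lowest 4 mm; sheet 4 mm thick, 22 mm free depth behind it. Between two slots is a catch hole, 14 x 12 mm.
- slot_second (a point): The same point of the second slot from the top, 142 mm above the bench. The bracket's lower hook belongs in this slot, its upper hook in the top one; its grip point is then 166 mm above the bench and 58 mm before the channel's front, its axes in line with the upright's; let go, it sags forward by about 2 degrees, the grip point 1 to 2 mm lower.
- bracket_grip (a point): Loose dark steel cup bracket, 0.25 kg, standing on its flat underside. Point: middle of the grip area on its upright gusset plate, 34 mm above the underside. z up, +x to the back plate and hooks, -x to the ring. The gusset is 10 mm thick (y), from x = -17 to +52 mm, its top 10 mm above this point: grasp it here across the thickness. Back plate 34 mm wide, 82 mm tall, rear face at x = +58 mm.
- hook_top (a point): Upper hook of the bracket: underside of its neck at the plate's rear face (66 mm above the bracket's underside); axes as the bracket's. Two equal hooks of 7 mm round bar, 56 mm apart in height: neck straight back, then a tooth pointing down, its tip 9 mm below the neck's underside; each reaches 14 mm behind the rear face.
- hook_low (a point): The same point of the lower hook (10 mm above the bracket's underside). Hooks enter the slots with the bracket about 22 mm (18 to 27) above its home height, moved in along the upright's +x until the plate's rear face meets the channel; then it goes straight down some 22 mm, teeth behind the sheet, until the necks rest on the slots' bottom edges.
- catch (a joint): Spring catch in the bracket's rear face, 54 mm above its underside: a brass cone nose, 11 mm wide, sticking out 3 mm. 0 = out, 0.0045 m = pushed right in; spring 4 to 8 N. On the way down it rides over the bar below the top slot (press down with up to about 10 N) and springs out to 0 into the catch hole when the bracket is home.
- ring_seat (a point): Centre of the bracket's ring at the level of its upper edge, 75 mm to the -x side of the grip point and 16 mm below it; axes as the bracket's. The ring is a dish 74 mm wide outside, 18 mm high, open below; its inside slopes at about 45 degrees from 65 mm wide at the top to 41 mm.
- cup_mid (a point): Loose steel mixing cup with domed bottom (ball radius 34 mm, a 20 mm flat to stand on), 60 mm wide, 62 mm tall, 0.12 kg. Point: on its axis, half-way up (31 mm above the flat); z up. The straight wall begins 15 mm below this point and ends at the rim 31 mm above it: grasp across the outside of the upper part. Seated, this point is about 15 mm above ring_seat.
- wax_tin: Bystander: round white wax tin, 63 mm wide, 34 mm tall; origin at the centre of its underside. Leave alone.
- electrical_tape: Bystander: small black roll of tape, 58 mm wide, 19 mm high; origin at the centre of its underside. Leave alone.
- tape_measure: Bystander: yellow tape measure, 38 x 92 x 67 mm; origin at the centre of its underside. Leave alone.
Mind the look-alikes: they are no part of the job. Of the things like the part that bears cup_mid, leave any that is black, green or purple; of the rest the smaller one is meant.

How it is judged:
On the way, in this order (a step that is already met when the one before it is completed fails the run):
1. the bracket is hooked in the top two slots, fully down, with its catch snapped out into the hole (x of bracket_grip in the frame of upright between -0.0625 and -0.0555 m and y of bracket_grip in the frame of upright between -0.003 and 0.003 m and z of bracket_grip in the frame of upright between 0.161 and 0.168 m and angle between the x axis of bracket_grip and the x axis of upright, either way round below 0.07 rad and angle between the z axis of bracket_grip and the z axis of upright, either way round below 0.07 rad and value of joint catch below 0.001 m), for 0.2 s.
2. the cup sits upright in the ring of the locked bracket (all of step 1 and horizontal distance between cup_mid and ring_seat below 0.005 m and z of cup_mid in the frame of ring_seat between 0.01 and 0.019 m and angle between cup_mid's own z axis and vertical below 0.12 rad), for 0.2 s.
At the end, for the whole second after the job is handed in: Bracket in the top two slots, home within 3.5 mm and 4 degrees of the upright, catch less than 1 mm pushed in; cup in its ring within 5 mm of the axis, 10 to 19 mm (centre above ring edge) high, within 6.9 degrees of upright (all of step 2); the robot touches nothing.
It fails at once if the wax tin is moved by more than 25 mm (distance of wax_tin from where it was at the start of the episode above 0.025 m).
It fails at once if the roll of tape is moved by more than 25 mm (distance of electrical_tape from where it was at the start of the episode above 0.025 m).
It fails at once if the tape measure is moved by more than 25 mm (distance of tape_measure from where it was at the start of the episode above 0.025 m).
It also fails if it takes over 58 s, if anything falls off the work surface, if the arm or the gripper's body presses on something with over 40 N, if the wrist force passes 120 N, or if a joint passes its speed limit or range.

## Robot

A 6-joint arm with a two-finger parallel gripper is mounted at the origin on a cart in front of the work surface, level with it; the furniture and walls round the work are solid. World frame = base frame: x ahead of the robot, y to its left, z up, the work surface at z = 0. Lengths are in m, angles in rad, forces in N, time in s.
With the tool pointing down it reaches from about 0.35 to 0.8 m from the base axis. Payload 7.3 kg.
Tool frame: the origin (TCP) lies between the finger pads; the fingertips stand 25 mm ahead of it and the grasp point (between the pads) lies 6 mm ahead of it (r.tip_extent is the distance from the TCP to the fingertips, in m); z points along the fingers, y is the line along which they close (so a half turn about z gives the same grasp; the last joint's range is limited). The gripper opens to 85 mm and grips with 20 to 120 N. Pads are 22 mm wide; open, the fingers measure 114 mm over their backs; the gripper's body (76 mm by 85 mm) begins 54 mm behind the grasp point. The pads swing forward as they close: fully open they stand 13 mm farther back than shut.
Start: joints at [-1.416, 0.342, 1.524, -0, 1.275, -0.146], TCP at [0.156, -0.501, 0.256] pointing down, gripper open.
Joint ranges: [-2.53, 2.53], [-0.77, 2.02], [0.04, 2.7], [-1, 4.14], [0.28, 2.66], [-3.11, 3.11]. Speed limits (rad/s): [2.57, 2.57, 3.14, 3.14, 3.14, 3.14].

## Interface

Orientations are given as a unit quaternion [x, y, z, w].
In Python, from workcell import r, command_gripper, optics gives the robot as it stands. The module is installed in compiled form; this text tells all that it offers. Calls block until the motion is done:
- r.reach(position, orientation): joint-space move of the TCP to a pose.
- r.move_straight(position, orientation=None, speed=0.15, max_force=None): straight line of the TCP; orientation=None keeps the orientation; speed is the mean speed in m/s. With max_force (N) it stops when the force on the tool has changed by that much, and returns True; else False.
- r.movej(angles): joint-space move.
- command_gripper(opening, force=None): finger opening in m; force is the grip in N (None keeps the last); returns when the fingers have stopped.
- r.hold(seconds).
- r.solve_ik(position, orientation): joint angles nearest the present ones, or None.
- r.read_state(): the state.
- optics.get_image(name): name is "scene" or "top" or "wrist"; returns (picture, depth): 400x640x3 uint8, red, green, blue; 400x640 float32, m along the optical axis (not along the pixel's ray), 0 where there is no reading.
- optics.camera_model(name): a dict with "K" (3x3 intrinsics, pixels), "R" (3x3) and "t" (3): a world point X has camera coordinates R X + t; the wrist camera has in their place "tool_from_camera" (4x4, takes a point from camera to tool coordinates, whose origin is the TCP and whose axes are the flange's). Camera axes: x right, y down, z forward; pixel columns grow to the right and rows downward; lengths in m; the calibration is good to about 2 mm. The wrist camera is an equidistant fisheye: a pixel r from the principal point sees the ray r / f radians off the axis. A picture is of the moment at which its call begins: read the wrist's pose just before it. camera_model takes no time and is no camera call.
A pose or a line that the arm cannot do raises r.PlanningError and nothing moves.
- r.finish_job(): hands the job in; it is judged then, once.
The state is a dict: "time_s": time; "joint_positions": joint angles; "dq": joint speeds; "tau": joint torques, N m; "eef_pos": TCP position; "eef_rot": TCP orientation; "contact_force": force on the tool from outside, world axes, zero at the start; "torque": the same for the moment, N m; "grip_width": finger opening in m; "grip_force": force on a finger pad.
Only numpy, scipy, OpenCV 4.12 (cv2) and the standard library are available. Lean on these libraries where they do the work, as an engineer would, in place of code of your own. Each camera call takes 0.05 s, during which the arm holds its last target. There are 200 camera calls.

## Working session

There is one attempt and no reset: what is moved stays moved. The work goes in short steps, each a Python script; the robot and the scene stay as the last script left them, time stands still between calls to the robot, and variables do not carry over. Pictures are saved under pics/ and viewed, at most 12 in all, crops included, and the job is handed in when it is done.

```bash
mkdir -p pics; python3 - <<'E'
from workcell import r, optics
import cv2, numpy as np
for n in("scene","top"):
    p,d=optics.get_image(n); cv2.imwrite(f"pics/{n}0.png",p[:,:,::-1]); np.savez(f"{n}0.npz",p=p,d=d)
    m=optics.camera_model(n); print(n,{k:np.round(v,3).tolist() for k,v in m.items()}, (d>0).mean())
print(optics.camera_model("wrist"))
s=r.read_state(); print(s["time_s"],s["eef_rot"],r.tip_extent)
E
```

```text
scene {'K': [[453.488, 0.0, 317.3], [0.0, 453.488, 199.047], [0.0, 0.0, 1.0]], 'R': [[-0.615, -0.788, -0.025], [-0.433, 0.364, -0.824], [0.659, -0.496, -0.565]], 't': [0.348, 0.355, 0.873]} 0.99589453125
top {'K': [[514.465, 0.0, 327.268], [0.0, 514.465, 202.032], [0.0, 0.0, 1.0]], 'R': [[0.031, -1.0, 0.002], [-0.978, -0.031, -0.206], [0.206, 0.005, -0.978]], 't': [-0.016, 0.544, 1.254]} 0.9959609375
{'K': array([[309.70691629,   0.        , 319.09427314],
       [  0.        , 309.70691629, 195.84124464],
       [  0.        ,   0.        ,   1.        ]]), 'tool_from_camera': array([[ 2.98329760e-04, -9.65548562e-01, -2.60222762e-01,
         6.57406132e-02],
       [ 9.99999953e-01,  3.08113284e-04,  3.19498403e-06,
         8.49064875e-06],
       [ 7.70931774e-05, -2.60222751e-01,  9.65548608e-01,
        -1.16200225e-01],
       [ 0.00000000e+00,  0.00000000e+00,  0.00000000e+00,
         1.00000000e+00]])}
0.1 [ 9.88711874e-01  1.49827859e-01 -2.52572282e-05 -6.65523609e-04] 0.025
```

View pics/top0.png

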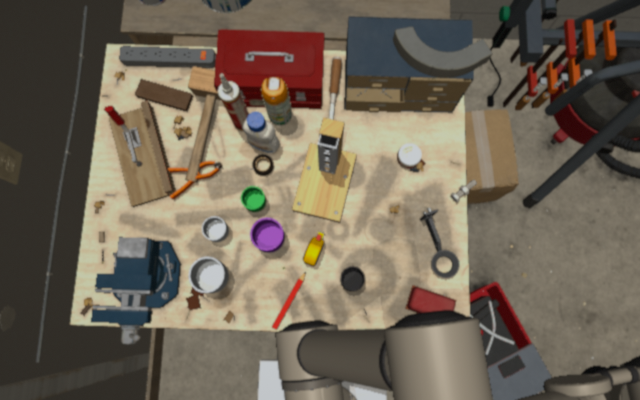

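View pics/scene0.png

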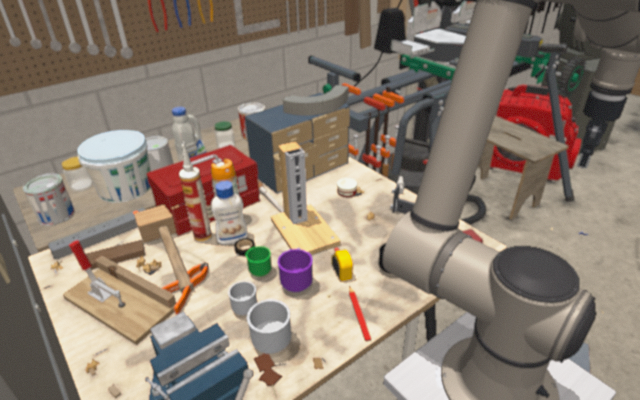

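Cup look-alikes in the top view are small grey (215,229), large grey (208,275), green (254,199), purple (267,236) and black (352,279). By the description I choose the small grey at (215,229). The bracket is the dark part at (438,240), ring (445,263) and back plate end about (430,212). The upright is at (328,160).

```bash
cat > h.py <<'E'
import numpy as np, cv2
from workcell import r, optics, command_gripper
from scipy.spatial.transform import Rotation as Ro
def world(name,d,m=None):
    m=m or optics.camera_model(name); K=m["K"]; v,u=np.mgrid[:d.shape[0],:d.shape[1]]
    c=np.dstack([(u-K[0,2])/K[0,0]*d,(v-K[1,2])/K[1,1]*d,d])
    return (c-m["t"])@m["R"]
def wrist():
    s=r.read_state(); p,d=optics.get_image("wrist"); m=optics.camera_model("wrist"); K=m["K"]
    v,u=np.mgrid[:400,:640]; a=(u-K[0,2])/K[0,0]; b=(v-K[1,2])/K[1,1]; th=np.hypot(a,b)+1e-9
    ray=np.dstack([a/th*np.tan(th),b/th*np.tan(th),np.ones_like(th)])   # z=1
    T=m["tool_from_camera"]; R=Ro.from_quat(s["eef_rot"]).as_matrix()
    W=((ray*d[...,None])@T[:3,:3].T+T[:3,3])@R.T+s["eef_pos"]
    return p,d,W
def down(yaw):  # tool down; y axis (closing) at world angle yaw
    y=np.array([np.cos(yaw),np.sin(yaw),0]); z=np.array([0,0,-1.]); x=np.cross(y,z)
    return Ro.from_matrix(np.c_[x,y,z]).as_quat()
E
python3 - <<'E'
from h import *
z=np.load("top0.npz"); p,d=z["p"],z["d"]; W=world("top",d); np.save("Wtop.npy",W)
def circ(n,u,v,w,lo,hi):
    s=(slice(v-w,v+w),slice(u-w,u+w)); q=W[s].reshape(-1,3); q=q[(q[:,2]>lo)&(q[:,2]<hi)]
    c,rad=cv2.minEnclosingCircle(q[:,:2].astype(np.float32)); print(n,np.round(c,4),round(rad,4),"zmax",q[:,2].max().round(4),len(q))
circ("small",215,229,18,.05,.08);circ("big",208,275,24,.06,.13);circ("black",352,279,17,.02,.1);circ("tin",410,156,17,.02,.05);circ("tape",263,165,14,.01,.03);circ("ring",445,263,20,.008,.03);circ("purple",267,236,22,.05,.13);circ("green",254,199,17,.04,.1)
# bracket
s=(slice(200,285),slice(415,465)); q=W[s].reshape(-1,3)
for lo,hi in((.008,.03),(.03,.05),(.05,.1)):
    k=q[(q[:,2]>lo)&(q[:,2]<hi)]; print(lo,len(k),k[:,:2].mean(0).round(4),k.min(0).round(3),k.max(0).round(3))
    if len(k)>4: print(np.round(cv2.fitLine(k[:,:2].astype(np.float32),cv2.DIST_HUBER,0,.01,.01).ravel(),3))
# upright foot, channel
s=(slice(110,225),slice(285,365)); q=W[s].reshape(-1,3)
k=q[(q[:,2]>.012)&(q[:,2]<.024)]; print("foot",cv2.minAreaRect(k[:,:2].astype(np.float32)),np.median(k[:,2]))
k=q[(q[:,2]>.04)]; print("post",cv2.minAreaRect(k[:,:2].astype(np.float32)),k[:,2].max())
c=np.hstack([cv2.resize(p[y:y+100,x:x+70],None,fx=3.7,fy=3.7,interpolation=cv2.INTER_CUBIC) for x,y in((405,195),(180,190),(290,120))])
cv2.imwrite("pics/crop.png",c[:,:,::-1]); print(c.shape)
E
```

```text
small [0.4663 0.2843] 0.0309 zmax 0.0665 143
big [0.3488 0.2879] 0.0444 zmax 0.0947 367
black [ 0.3523 -0.0671] 0.0309 zmax 0.0702 243
tin [ 0.68  -0.217] 0.0379 zmax 0.0421 455
tape [0.6579 0.1702] 0.0393 zmax 0.0293 256
ring [ 0.413 -0.307] 0.0494 zmax 0.0296 410
purple [0.4537 0.1481] 0.0415 zmax 0.0899 305
green [0.5487 0.1913] 0.0316 zmax 0.0696 175
0.008 491 [ 0.4196 -0.3015] [ 0.35  -0.348  0.008] [ 0.57  -0.244  0.03 ]
[ 0.887  0.461  0.425 -0.299]
0.03 168 [ 0.483  -0.2722] [ 0.441 -0.293  0.03 ] [ 0.524 -0.243  0.049]
[ 0.926  0.379  0.483 -0.272]
0.05 68 [ 0.5211 -0.2569] [ 0.512 -0.275  0.05 ] [ 0.534 -0.243  0.086]
[ 0.335 -0.942  0.518 -0.255]
foot ((0.6524817943572998, 0.01597428321838379), (0.30942606925964355, 0.18251805007457733), 7.017899036407471) 0.01737365903706288
post ((0.5458868741989136, 0.054146043956279755), (0.2032286375761032, 0.5187899470329285), 80.85128021240234) 1.339653624818635
(370, 777, 3)
```

View pics/crop.png

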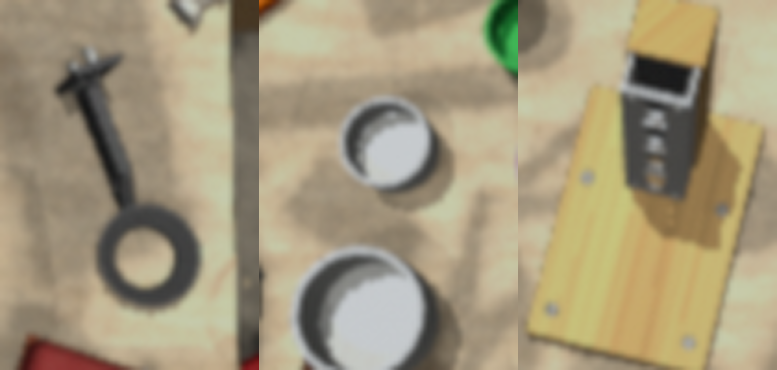

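```bash
cat >> h.py <<'E'
def ray(name,u,v,z):
    m=optics.camera_model(name); C=-m["R"].T@m["t"]; g=m["R"].T@np.linalg.inv(m["K"])@[u,v,1.]
    return C+g*(z-C[2])/g[2]
E
python3 - <<'E'
from h import *
a=ray("top",292.7,209,.018); b=ray("top",340.5,218.5,.018); e=b-a; print("foot front",a,b,np.linalg.norm(e),"yaw",np.arctan2(e[1],e[0])+np.pi/2)
l=ray("top",319,145.5,.238); q=ray("top",338,146,.238); print("chan top",l,q,np.linalg.norm(l-q))
mid=(a+b)/2
W=np.load("Wtop.npy"); print(W[150:180:6,322:340:6].round(3).tolist())
# look at the bracket
g=np.array([.478,-.275]); yaw=.388
for s in(1,-1):
    o=down(yaw+s*np.pi/2); print(s,r.solve_ik([*g,.25],o))
s=-1 if r.solve_ik([*g,.25],down(yaw-np.pi/2)) is not None else 1
o=down(yaw+s*np.pi/2); r.reach([*g,.25],o); print(r.read_state()["time_s"],s)
p,d,W=wrist(); np.savez("wb.npz",p=p,d=d,W=W); cv2.imwrite("pics/wb.png",p[:,:,::-1])
E
```

```text
foot front [0.53070914 0.0910142  0.018     ] [ 0.50938635 -0.03470054  0.018     ] 0.12751022307387466 yaw -0.1680134664387829
chan top [0.63459647 0.02265312 0.238     ] [ 0.63476855 -0.01992326  0.238     ] 0.04257672574857858
[[[0.635, 0.016, 0.204], [0.658, 0.003, 0.132], [0.628, -0.011, 0.228]], [[0.636, 0.017, 0.155], [0.658, 0.003, 0.082], [0.63, -0.012, 0.177]], [[0.634, 0.017, 0.111], [0.658, 0.003, 0.029], [0.629, -0.013, 0.13]], [[0.635, 0.017, 0.05], [0.633, 0.002, 0.062], [0.628, -0.013, 0.08]], [[0.627, 0.017, 0.021], [0.63, 0.002, 0.013], [0.629, -0.014, 0.018]]]
1 [-6.61058268e-01  3.95463204e-01  1.46084269e+00 -4.44089210e-16
  1.28528676e+00 -2.61985460e+00]
-1 [-6.61058268e-01  3.95463204e-01  1.46084269e+00 -4.44089210e-16
  1.28528676e+00  5.21738058e-01]
1.5667 -1
```

View pics/wb.png

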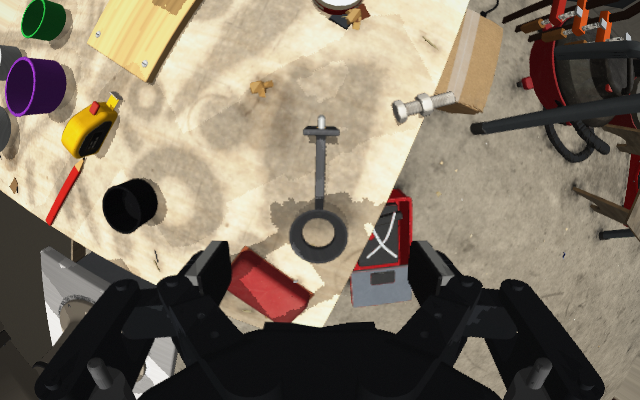

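Wrist view: ring centre is at about (319,236), the gusset runs up to the back plate at (321,130), and nothing crowds the grip. Next I measure it and look at the upright from the front.

```bash
python3 - <<'E'
from h import *
z=np.load("wb.npz"); W=z["W"]; q=W[110:270,280:360].reshape(-1,3)
k=q[(q[:,2]>.037)&(q[:,2]<.050)]; print("gus",len(k),k.mean(0).round(4),cv2.minAreaRect(k[:,:2].astype(np.float32)),cv2.fitLine(k[:,:2].astype(np.float32),cv2.DIST_HUBER,0,.01,.01).ravel().round(4), "z",np.percentile(k[:,2],[5,50,95]).round(4))
k=q[(q[:,2]>.011)&(q[:,2]<.022)&(np.hypot(*(q[:,:2]-[.413,-.307]).T)<.05)]; print("ring",len(k),cv2.minEnclosingCircle(k[:,:2].astype(np.float32)))
k=q[(q[:,2]>.070)&(q[:,2]<.09)]; print("plate",len(k),k.mean(0).round(4),cv2.minAreaRect(k[:,:2].astype(np.float32)))
b=W[60:150,180:260].reshape(-1,3); print("bench",np.median(b,0).round(4))
# view upright front: tool inclined 45 deg forward
y0=-.17; f=np.array([np.cos(y0),np.sin(y0),0]); lat=np.array([-f[1],f[0],0])
for tilt in(45,35,25):
    t=np.radians(tilt); zt=np.sin(t)*f-np.cos(t)*np.array([0,0,1]); xt=np.cos(t)*f+np.array([0,0,np.sin(t)]); yt=np.cross(zt,xt)
    pos=np.array([.634,.003,0])-.24*f+[0,0,.29]; o=Ro.from_matrix(np.c_[xt,yt,zt]).as_quat()
    if r.solve_ik(pos,o) is not None: r.reach(pos,o); print(tilt); break
p,d,W=wrist(); np.savez("wu.npz",p=p,d=d,W=W); cv2.imwrite("pics/wu.png",p[:,:,::-1]); print(r.read_state()["time_s"])
E
```

```text
gus 605 [ 0.4882 -0.2721  0.0424] ((0.4904208779335022, -0.2707315683364868), (0.08021467924118042, 0.01934882253408432), 29.4188232421875) [ 0.9356  0.353   0.4776 -0.2763] z [0.0407 0.0425 0.0439]
ring 1182 ((0.40476489067077637, -0.304040789604187), 0.038731008768081665)
plate 317 [ 0.5257 -0.2582  0.0782] ((0.528883159160614, -0.2568739652633667), (0.016671786084771156, 0.03312632814049721), 21.722185134887695)
bench [ 0.5074 -0.1333 -0.0016]
45
3.0667
```

View pics/wu.png

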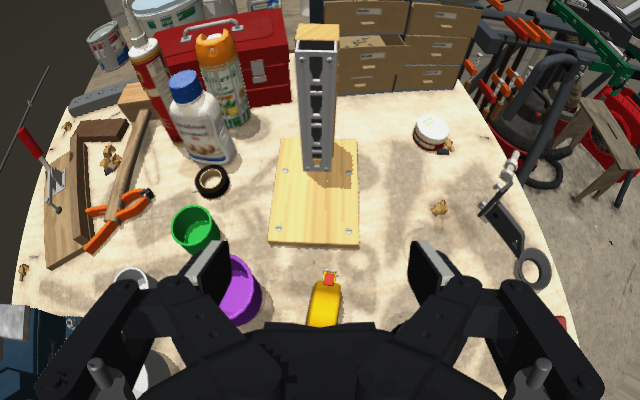

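The front view shows the channel from (297,40) to (335,170) with the foot below it, and the way in front of it is clear. I'll fit the channel face plane and the foot.

```bash
python3 - <<'E'
from h import *
z=np.load("wu.npz"); W=z["W"]; p=z["p"]
q=W[38:250,260:370].reshape(-1,3)
k=q[(q[:,2]>.05)&(q[:,2]<.232)&(abs(q[:,0]-.632)<.012)&(abs(q[:,1]-.003)<.035)]
c=np.array([.632,.003])
for i in range(3):
    A=np.c_[k[:,1],np.ones(len(k))]; s,b=np.linalg.lstsq(A,k[:,0],rcond=None)[0]; e=k[:,0]-A@[s,b]; k=k[abs(e)<max(.002,.006/(i+1))]
yaw=-np.arctan(s); n=np.array([np.cos(yaw),np.sin(yaw)]); l=np.array([-n[1],n[0]])
lat=k[:,:2]@l; print("face",len(k),"yaw",yaw,"off",np.median(k[:,:2]@n),np.std(k[:,:2]@n),"lat",np.percentile(lat,[0,.5,2,98,99.5,100]).round(4))
# per-row edges
fr=W[...,:2]@n-np.median(k[:,:2]@n); la=W[...,:2]@l; L=[];R=[]
for v in range(60,165):
    m=(abs(fr[v])<.004)&(abs(la[v]-np.median(lat))<.03)&(W[v,:,2]>.04)
    if m.sum()>4: L.append(la[v][m].max());R.append(la[v][m].min())
print("edges",np.median(L),np.median(R),"mid",(np.median(L)+np.median(R))/2)
off=np.median(k[:,:2]@n); m=(np.median(L)+np.median(R))/2; print("origin",n*off+l*m)
f=q[(q[:,2]>.010)&(q[:,2]<.022)&(q[:,0]<.70)&(abs(q[:,1])<.15)]; f=f[(abs(f[:,:2]@l-m)<.08)&(f[:,:2]@n-off>-.14)&(f[:,:2]@n-off<.0)]
R=cv2.minAreaRect(f[:,:2].astype(np.float32)); print("foot",R,np.median(f[:,2]), "lat",np.percentile(f[:,:2]@l,[.3,99.7]),"front",np.percentile(f[:,:2]@n-off,.5))
# z top of channel
t=q[(abs(q[:,:2]@n-off)<.004)&(abs(q[:,:2]@l-m)<.024)]; print("ztop",np.percentile(t[:,2],[98,99.5,100]))
# catch holes/slots: not needed
E
```

```text
face 2880 yaw -0.21277179054292317 off 0.619803859420067 0.0007076680663024023 lat [0.118  0.1182 0.1187 0.1619 0.1625 0.1632]
edges 0.16205386540964922 0.11864617723471016 mid 0.1403500213221797
origin [0.63546459 0.00630106]
foot ((0.5761932730674744, 0.019060611724853516), (0.131477952003479, 0.12115295976400375), 77.77613067626953) 0.016490906680529133 lat [0.07637397 0.20472118] front -0.1206821814499942
ztop [0.23632822 0.23699269 0.2374902 ]
```

```bash
cat >> h.py <<'E'
UY=-.213; UO=np.array([.6355,.0063]); 
def up(x,y,z):  # upright frame -> world
    c,s=np.cos(UY),np.sin(UY); return np.array([UO[0]+c*x-s*y,UO[1]+s*x+c*y,z])
HOLD=down(UY+np.pi/2)
E
python3 - <<'E'
from h import *
g=np.array([.4748,-.2772]); o=down(.365+np.pi/2)
print(r.solve_ik([*g,.04],o), r.solve_ik(up(-.138,0,.26),HOLD))
r.reach([*g,.15],o); r.move_straight([*g,.042],o,speed=.12,max_force=15)
command_gripper(.0,force=80); s=r.read_state(); print(s["time_s"],s["grip_width"],s["grip_force"],s["contact_force"],s["eef_pos"])
r.move_straight([*g,.19],o,speed=.15); s=r.read_state(); print(s["time_s"],s["contact_force"],s["grip_width"],s["joint_positions"])
r.reach(up(-.138,0,.24),HOLD); s=r.read_state(); print(s["time_s"],s["joint_positions"],s["eef_pos"],up(-.138,0,.24))
p,d,W=wrist(); np.savez("wg.npz",p=p,d=d,W=W); cv2.imwrite("pics/wg.png",p[:,:,::-1])
p,d=optics.get_image("scene"); cv2.imwrite("pics/s1.png",cv2.resize(p[90:330,190:450],None,fx=2.3,fy=2.3,interpolation=cv2.INTER_CUBIC)[:,:,::-1])
E
```

```text
[-6.67853000e-01  6.46995668e-01  1.69655524e+00 -4.44089210e-16
  7.98041743e-01 -2.60364933e+00] [-8.20850959e-02  2.96654006e-01  1.57955597e+00 -4.44089210e-16
  1.26538268e+00 -1.43988142e+00]
8.6833 0.008589118510180944 78.72278451919556 [ 0.36664964 -0.80590691  3.58252627] [ 0.47494763 -0.27736916  0.0422758 ]
9.8167 [ 0.3279691   0.74835326 -3.39037469] 0.008640297206366235 [-6.67877632e-01  4.48428952e-01  1.55574340e+00 -5.46484711e-06
  1.13959418e+00 -2.60364781e+00]
11.025 [-8.31541739e-02  3.14870494e-01  1.61267410e+00 -4.58219670e-04
  1.21465910e+00 -1.44094637e+00] [0.50067208 0.03481137 0.23957391] [0.50061864 0.03547224 0.24      ]
```

View pics/wg.png

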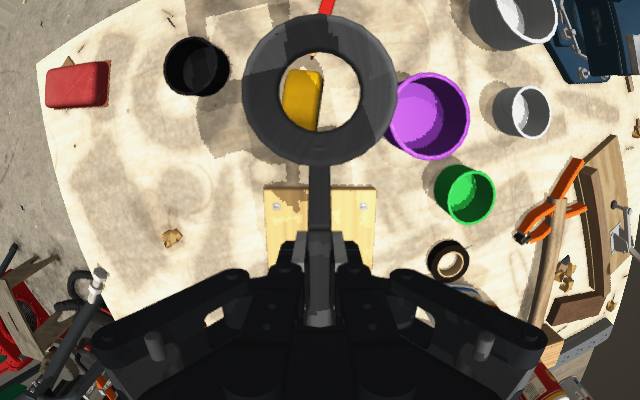

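The bracket is held: ring at (320,90), in line with the tool. I'll check its pose in hand from depth.

```bash
python3 - <<'E'
from h import *
W=np.load("wg.npz")["W"]; t=r.read_state()["eef_pos"]; R=Ro.from_rotvec([0,0,UY]).as_matrix()
q=(W[5:180,235:405].reshape(-1,3)-t)@R
k=q[(abs(q[:,2]+.024)<.012)&(q[:,0]<-.03)]
c,rad=cv2.minEnclosingCircle(k[:,:2].astype(np.float32)); print("ring rel tcp",c,rad,len(k))
rr=np.hypot(k[:,0]-c[0],k[:,1]-c[1]); k=k[(rr>.0335)&(rr<.0365)]
s=np.linalg.lstsq(np.c_[k[:,:2]-c,np.ones(len(k))],k[:,2],rcond=None)[0]; print("slope x,y,z",s,len(k))
# gusset top line
q=(W[165:270,295:345].reshape(-1,3)-t)@R; k=q[(q[:,2]>-.012)&(q[:,2]<.012)&(q[:,0]<-.005)&(abs(q[:,1])<.02)]; print("gus",len(k),k.mean(0) if len(k) else 0)
E
```

```text
ring rel tcp (-0.07528243213891983, -0.00021868653129786253) 0.03920994699001312 13027
slope x,y,z [ 0.01402226 -0.00416527 -0.0258877 ] 2180
gus 2288 [-0.01605522  0.00044612 -0.00123059]
```

View pics/s1.png

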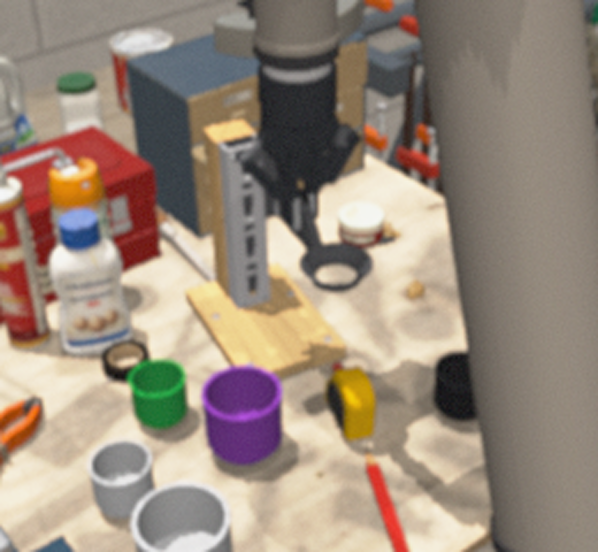

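```bash
cat >> h.py <<'E'
def rel(p=None):
    p=r.read_state()["eef_pos"] if p is None else p
    d=p[:2]-UO; c,s=np.cos(UY),np.sin(UY); return np.array([c*d[0]+s*d[1],-s*d[0]+c*d[1],p[2]])
def rep(n):
    s=r.read_state(); c,q=np.cos(UY),np.sin(UY); f=s["contact_force"]
    print(n,round(s["time_s"],2),"rel",rel(s["eef_pos"]).round(4),"F",np.round([c*f[0]+q*f[1],-q*f[0]+c*f[1],f[2]],1),"w",round(s["grip_width"],4))
E
python3 - <<'E'
from h import *
z=.166+.022+.0087
r.move_straight(up(-.098,0,z),HOLD,speed=.12); rep("pre")
print(r.move_straight(up(-.053,0,z),HOLD,speed=.04,max_force=8)); rep("in")
E
```

```text
pre 11.77 rel [-0.0981 -0.0002  0.1967] F [ 0.2  0.4 -1.5] w 0.0086
True
in 12.79 rel [-0.0559 -0.0002  0.1954] F [ 0.6  0.2 -2.9] w 0.0085
```

```bash
python3 - <<'E'
from h import *
print(r.move_straight(up(-.0565,0,.166+.0087+.004),HOLD,speed=.05,max_force=30)); rep("down1")
print(r.move_straight(up(-.0565,0,.166+.0087-.005),HOLD,speed=.02,max_force=30)); rep("down2")
p,d=optics.get_image("scene"); cv2.imwrite("pics/s2.png",cv2.resize(p[120:250,250:390],None,fx=4,fy=4,interpolation=cv2.INTER_CUBIC)[:,:,::-1])
E
```

```text
False
down1 13.27 rel [-5.680e-02 -1.000e-04  1.779e-01] F [-1.3  0.4 -4.4] w 0.0084
False
down2 13.87 rel [-5.580e-02  1.000e-04  1.728e-01] F [-7.9 -1.5 14.2] w 0.0085
```

View pics/s2.png

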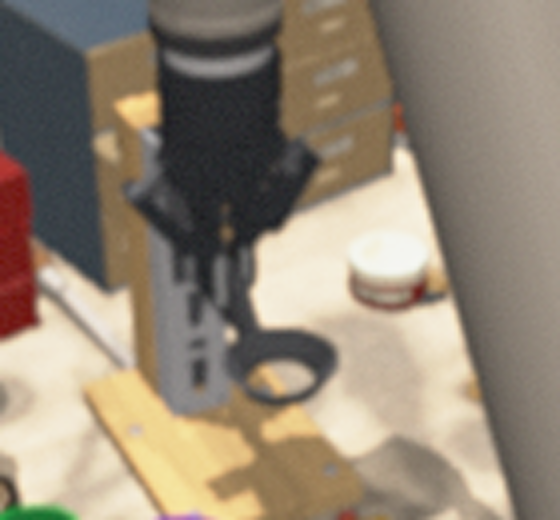

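Ring side view: the bracket is in the channel at about (215,300), level and held by the slots. I'll press a bit more, release, back off upward and check.

```bash
python3 - <<'E'
from h import *
print(r.move_straight(up(-.0545,0,.166),HOLD,speed=.01,max_force=18)); rep("press"); r.hold(.3); rep("hold")
command_gripper(.05); rep("open")
r.move_straight(up(-.075,0,.26),HOLD,speed=.15)
r.reach(up(-.16,0,.33),HOLD)
p,d,W=wrist(); np.savez("wr.npz",p=p,d=d,W=W); rep("up")
R=Ro.from_rotvec([0,0,UY]).as_matrix(); q=(W.reshape(-1,3)-[*UO,0])@R
k=q[(abs(q[:,0]+.133)<.045)&(abs(q[:,1])<.045)&(abs(q[:,2]-.148)<.02)]
if len(k):
    c,rad=cv2.minEnclosingCircle(k[:,:2].astype(np.float32)); rr=np.hypot(k[:,0]-c[0],k[:,1]-c[1]); k=k[(rr>.0335)&(rr<.0365)]
    print("ring",c,rad,np.linalg.lstsq(np.c_[k[:,:2]-c,np.ones(len(k))],k[:,2],rcond=None)[0])
g=q[(q[:,0]>-.08)&(q[:,0]<-.01)&(abs(q[:,1])<.004)&(q[:,2]>.15)&(q[:,2]<.2)]; print("gusset top",len(g),np.percentile(g[:,2],[10,50,90]) if len(g) else 0)
E
```

```text
True
press 14.26 rel [-5.620e-02  1.000e-04  1.719e-01] F [-3.4 -1.1  6.5] w 0.0086
hold 14.56 rel [-5.62e-02  1.00e-04  1.72e-01] F [-2.4 -0.8  6.6] w 0.0084
open 15.03 rel [-0.0572  0.      0.1698] F [-0.3  0.  -0.4] w 0.0497
up 16.36 rel [-1.599e-01 -1.000e-04  3.289e-01] F [-0.2 -1.1 -1.2] w 0.0499
ring (-0.12877704203128815, -4.562963658827357e-05) 0.04094354435801506 [ 0.10174135 -0.00337542  0.14465832]
gusset top 420 [0.17096671 0.17273278 0.17385774]
```

```bash
python3 - <<'E'
from h import *
z=np.load("wr.npz"); W=z["W"]; R=Ro.from_rotvec([0,0,UY]).as_matrix(); q=(W.reshape(-1,3)-[*UO,0])@R
g=q[(q[:,0]>-.075)&(q[:,0]<-.012)&(abs(q[:,1])<.0035)&(q[:,2]>.15)&(q[:,2]<.2)]
b=np.arange(-.075,-.01,.007); print([(round(float(x),3),round(float(np.median(g[(g[:,0]>=x)&(g[:,0]<x+.007),2])),4)) for x in b if ((g[:,0]>=x)&(g[:,0]<x+.007)).sum()>3])
for x0 in np.arange(-.175,-.088,.006):
    k=q[(abs(q[:,0]-x0)<.003)&(abs(q[:,1])<.04)&(q[:,2]>.12)&(q[:,2]<.175)]
    if len(k): print(round(x0,3),len(k),"y",k[:,1].min().round(4),k[:,1].max().round(4),"z95",np.percentile(k[:,2],95).round(4))
cv2.imwrite("pics/wr.png",z["p"][:,:,::-1])
E
```

```text
[(-0.075, 0.1723), (-0.068, 0.1724), (-0.061, 0.1725), (-0.054, 0.1728), (-0.047, 0.173), (-0.04, 0.1731), (-0.033, 0.1732), (-0.026, 0.1737), (-0.019, 0.1737)]
-0.169 72 y -0.014 0.0139 z95 0.1442
-0.163 214 y -0.0221 0.023 z95 0.1438
-0.157 270 y -0.0293 0.0291 z95 0.1438
-0.151 217 y -0.0325 0.0324 z95 0.1441
-0.145 177 y -0.0337 0.0344 z95 0.1443
-0.139 179 y -0.0358 0.0357 z95 0.1445
-0.133 177 y -0.0359 0.0358 z95 0.1446
-0.127 199 y -0.036 0.036 z95 0.1449
-0.121 226 y -0.034 0.0351 z95 0.1446
-0.115 330 y -0.0322 0.0321 z95 0.1447
-0.109 344 y -0.0281 0.0281 z95 0.145
-0.103 232 y -0.0232 0.024 z95 0.1459
-0.097 82 y -0.0127 0.0126 z95 0.1487
-0.091 75 y -0.0043 0.0041 z95 0.1566
```

View pics/wr.png

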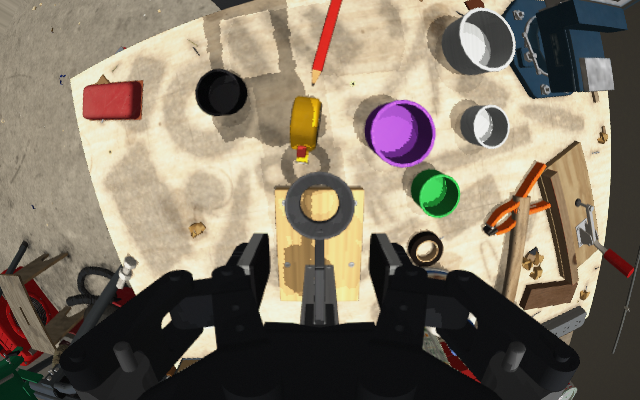

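Bracket sits in line (slope 0.025, grip about 164 mm, lateral 0), which is the home position. The ring is at (320,205) and the target cup is the small grey one at (484,126). Next: measure the cup from above and grasp it.

```bash
python3 - <<'E'
from h import *
c=np.array([.4663,.2843]); command_gripper(.085)
q0=r.read_state()["joint_positions"]; best=None
for a in(35,215):
    o=down(np.radians(a)); s=r.solve_ik([*c,.2],o); print(a,None if s is None else np.round(s,2))
    if s is not None and (best is None or abs(s[5]-q0[5])<best[0]): best=(abs(s[5]-q0[5]),a)
a=best[1]; o=down(np.radians(a)); r.reach([*c,.22],o)
p,d,W=wrist(); q=W.reshape(-1,3); k=q[(q[:,2]>.052)&(q[:,2]<.066)&(np.hypot(*(q[:,:2]-c).T)<.045)]
cc,rad=cv2.minEnclosingCircle(k[:,:2].astype(np.float32)); print("cup",cc,rad,k[:,2].max(),len(k)); rep("x")
cv2.imwrite("pics/wc.png",p[:,:,::-1]); np.save("cup.npy",[*cc,a])
E
```

```text
35 [ 0.41  0.43  1.55 -0.    1.16 -0.2 ]
215 [ 0.41  0.43  1.55 -0.    1.16  2.94]
cup (0.4694192409515381, 0.2851960062980652) 0.03144620731472969 0.06254552970397462 916
x 17.98 rel [-0.2234  0.2354  0.2205] F [-0.7 -0.8 -0.5] w 0.085
```

View pics/wc.png

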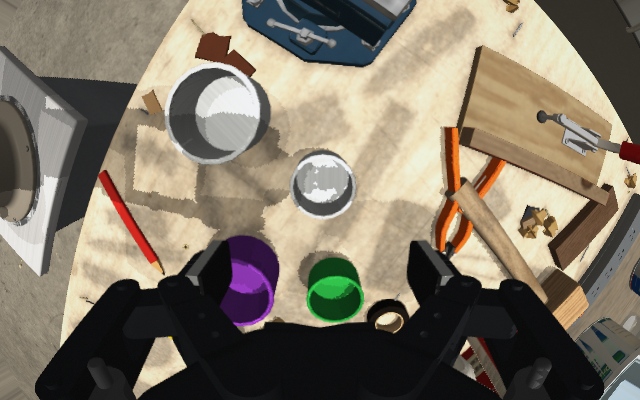

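Target cup is at (323,185) with both finger paths free: left between the large grey and purple cups, right over empty bench.

```bash
python3 - <<'E'
from h import *
x,y,a=np.load("cup.npy"); o=down(np.radians(a)); 
r.move_straight([x,y,.12],o,speed=.2); print(r.move_straight([x,y,.049],o,speed=.1,max_force=12)); rep("at")
command_gripper(.0,force=35); rep("grip")
r.move_straight([x,y,.27],o,speed=.15); rep("lift")
r.reach(up(-.133,0,.28),HOLD); rep("over")
print(r.move_straight(up(-.133,0,.200),HOLD,speed=.12)); rep("near")
p,d=optics.get_image("scene"); cv2.imwrite("pics/s3.png",cv2.resize(p[110:260,250:410],None,fx=4,fy=4,interpolation=cv2.INTER_CUBIC)[:,:,::-1])
E
```

```text
False
at 19.48 rel [-0.2209  0.2378  0.0497] F [-0.4 -0.2  0.3] w 0.0847
grip 19.85 rel [-0.221   0.2377  0.0498] F [-0.9 -0.8  5.5] w 0.058
lift 21.48 rel [-0.2216  0.2372  0.2691] F [-0.3  0.4 -0.3] w 0.0579
over 22.61 rel [-0.1331  0.0005  0.2798] F [-0.4  0.5 -1.3] w 0.0579
False
near 23.43 rel [-0.1326  0.0003  0.2006] F [-0.2  0.1 -2.2] w 0.058
```

View pics/s3.png

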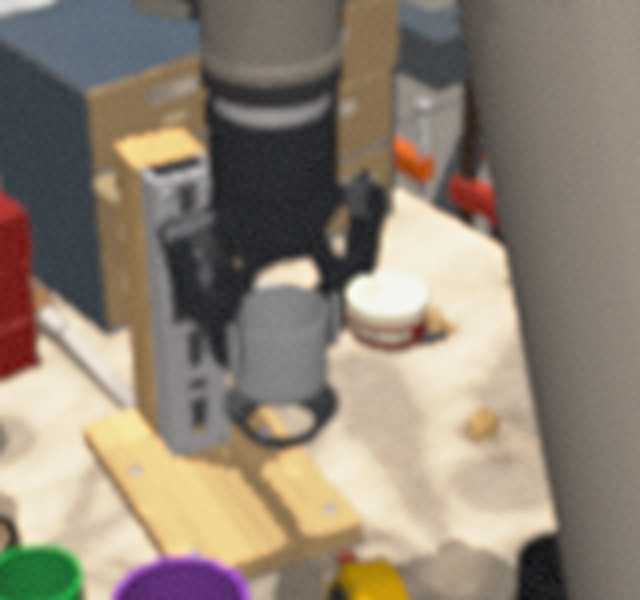

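The cup (285,345) hangs upright right over the ring (285,410). I'll lower it until contact.

```bash
python3 - <<'E'
from h import *
print(r.move_straight(up(-.133,0,.168),HOLD,speed=.03,max_force=4)); rep("down")
command_gripper(.085); rep("open"); r.hold(.3)
r.move_straight(up(-.133,0,.30),HOLD,speed=.15); r.reach(up(-.20,0,.33),HOLD); r.hold(.3)
p,d,W=wrist(); R=Ro.from_rotvec([0,0,UY]).as_matrix(); q=(W.reshape(-1,3)-[*UO,0])@R
k=q[(np.hypot(q[:,0]+.133,q[:,1])<.045)&(q[:,2]>.182)]
c,rad=cv2.minEnclosingCircle(k[:,:2].astype(np.float32)); print("cup rim",c,rad,len(k),"z",np.percentile(k[:,2],[5,50,95,100]))
rr=np.hypot(k[:,0]-c[0],k[:,1]-c[1]); k=k[(rr>.026)]; print(np.linalg.lstsq(np.c_[k[:,:2]-c,np.ones(len(k))],k[:,2],rcond=None)[0])
q2=q[(q[:,0]>-.07)&(q[:,0]<-.02)&(abs(q[:,1])<.004)&(q[:,2]>.15)&(q[:,2]<.18)]; print("gusset",len(q2),np.polyfit(q2[:,0]+.058,q2[:,2],1) if len(q2)>5 else 0)
rep("end"); cv2.imwrite("pics/wf.png",p[:,:,::-1])
E
```

```text
True
down 24.2 rel [-0.1339 -0.      0.1778] F [-0.6  0.2  2.3] w 0.058
open 24.59 rel [-1.337e-01 -1.000e-04  1.780e-01] F [-0.4  0.4 -0.1] w 0.0852
cup rim (-0.13420526683330536, 8.054616773733869e-05) 0.03163912147283554 933 z [0.18281821 0.18858713 0.18988565 0.19106923]
[-0.01514685 -0.00816195  0.18773689]
gusset 139 [0.03036236 0.17216778]
end 26.6 rel [-1.996e-01 -1.000e-04  3.293e-01] F [ 0.1 -0.   0.1] w 0.0848
```

View pics/wf.png

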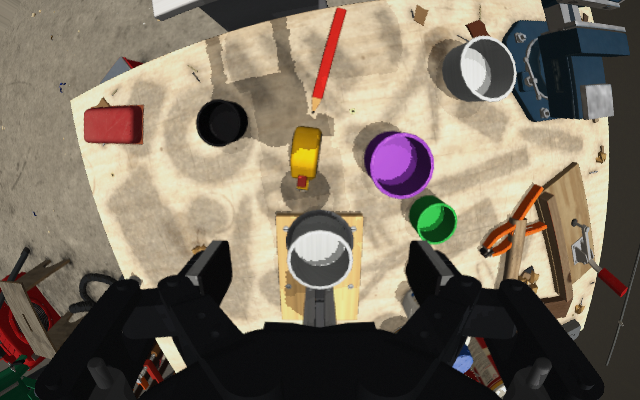

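The cup sits at (320,255): centred to about 1 mm, upright, at the right height. The bracket hasn't moved, and the bystanders are in place.

```bash
python3 -c "
from workcell import r
print(r.finish_job())"
```

```text
the job is handed in; nothing more can be done
None
```

I handed the job in at about 27 s: the bracket is hooked and pressed home in the top two slots, the cup sits upright in its ring (about 1 mm off centre), and the bystanders were not touched; the catch itself couldn't be seen, so I judged it snapped in from the bracket's measured home height, and no verdict came back.

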